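# Stopper the water carafe

## Robot

A 6-joint arm with a two-finger parallel gripper is mounted at the origin on the work surface. World frame = base frame: x ahead of the robot, y to its left, z up, the work surface at z = 0. Lengths are in m, angles in degrees, forces in N, time in s.
With the tool pointing down it reaches from about 0.375 to 0.9 m from the base axis. Payload 3.1 kg.
Tool frame: the origin (TCP) lies at the very end of the fingers, on their centre line; the grasp point (between the pads) lies 19 mm behind it (grip_point_offset is the distance from the TCP to the grasp point, in m); y points along the fingers, x is the direction in which the jaws open and shut, and the axes are right-handed (so a half turn about y gives the same grasp; the last joint's range is limited). The gripper opens to 87 mm and grips with 3 to 60 N. Pads are 19 mm wide; open, the fingers measure 117 mm over their backs; the gripper's body (75 mm by 190 mm) begins 51 mm behind the grasp point.
Start: joints at [56.064, 30.224, 82.088, -0, 67.689, -10.227], TCP at [0.251, 0.572, 0.223] pointing down, gripper open.
Joint ranges: [-176.69, 176.69], [-43.24, 126.21], [12.49, 139.97], [-82, 262], [0, 151.66], [-163.58, 163.58]. Speed limits (degrees/s): [159.86, 159.86, 180, 180, 180, 180].

## Interface

Orientations are given as a 3x3 rotation matrix whose columns are the frame's x, y, z axes.
In Python, from rig import * gives the robot as it stands.
- The arm moves only by the tool send_rows, never from a script. Its argument "moves" is text: rows parted by semicolons, each of 5 numbers parted by spaces: the finger opening in mm, from 0 to 87, then the shift along the tool's x, y, z in mm, then the turn about the tool's y in degrees. In form: fingers dx dy dz yaw; .... A call has 1 to 20 rows; each row shifts and turns the commanded pose from where the row before left it, along the tool's axes as they then stand; what a row does not reach is not made up. A row lasts 1/12 s, in which the tool goes at most 41.7 mm and 7.16 degrees, less where a joint would pass 70% of its speed; a pose out of reach is approached as far as the arm can. A call is refused whole if a number of a shift passes 41.7 or a number of a turn 7.16, either way. A call with a gripper value outside its range is refused whole. The fingers move at their own pace and stop on an object; the grip force is fixed at half the most. Time passes only in rows, so rows that do not move let the fingers close. It gives the time, the measured TCP pose, the force and the opening at its end, in the units of the state.
- read_state(): the state, without advancing time (a new reading comes with each control period).
- capture(name): name is "side" or "top"; returns a dict with "image" (480x640x3 uint8, blue, green, red), "z_map" (480x640 float32, m along the optical axis (not along the pixel's ray), 0 where there is no reading), "mtx" (3x3 intrinsics, pixels), "origin" and "rotation" of the camera in the world. Camera axes: x right, y up, looking along -z (the intrinsics and any distortion apply to the point x, -y, -z); pixel columns grow to the right and rows downward; lengths in m; the calibration is good to about 2 mm. A picture is of the moment at which its call begins.
- hand_in(): hands the job in, once; it reports no verdict.
Trained networks look in a picture, given as the dict that the camera call returned (one of the last four; its "shot" number tells which), for a name from the list of things; names that differ only in an ending like _2 or _b are one class to them, and where a whole thing is asked for, a point or a joint stands for the part that bears it (a point fixed in the world has none). Each returns a list of dicts, best first, with "p" (0 to 1); they miss things now and then, are a little off and sometimes report something else, mostly with a low value. They report only what shows in the picture. A call takes as long as a camera call. They do not tell look-alikes from the thing itself.
- search_frame(picture, name): "bbox" ([left, top, right, bottom] in pixels, round what is visible of it).
- masks_of(picture, name): "region" (480x640 bool, what is visible of it) and "bbox" ([left, top, right, bottom] in pixels, round what is visible of it).
- mark_of(picture, name): "pixel" ([row, column] in pixels: a listed point, or the origin of a listed thing).
The state is a dict: "time_s": time; "joint_positions": joint angles; "qvel": joint speeds; "tau": joint torques, N m; "position": TCP position; "tcp_rot": TCP orientation; "force": force on the tool from outside, world axes, zero at the start; "moment": the same for the moment, N m; "opening": opening from 0.0 (shut) to 1.0 (fully open).
Only numpy, scipy, OpenCV 4.12 (cv2) and the standard library are available. Lean on these libraries where they do the work, as an engineer would, in place of code of your own. Each camera call takes 0.05 s, during which the arm holds its last target. There are 200 camera calls.

## Task

Take the large stopper out of its sloping drainer and put it in the wide-necked carafe: stand it upright with its taper in the grey neck sleeve, then press it, firmly but without brute force because the carafe is glass, until stopper and sleeve are fully home. Do not tip the carafe or shove it from its place, and leave the narrow-necked carafe and the small stopper alone.

Things in the scene. Friction and masses are not known exactly. Their poses are not given: they have to be found in the camera images.
- stopper_center (a point): LARGE stopper, 82 mm long, 70 g: light-wood cylinder head (diameter 52, 40 mm long) on a cork taper (42 mm long, diameter 43 at the head narrowing to 30 at the tip), so a 4.5 mm shoulder under the head. Point on its axis half-way along: 41 mm from tip and from head's top, 1 mm below the shoulder; z axis from tip to head. It starts leaning in its drainer and is drawn out along its own axis
- drainer_wide: fixed steel drainer that holds the large stopper: a flat 96 x 96 mm plate sloping 29 degrees, its face up and to the drainer's -x (roughly to the robot), 58 mm high at the hole. Taper in the hole, shoulder on the plate, head square to the plate and free to grasp over its 40 mm. Origin on the counter below the hole
- small_stopper_center (a point): the SMALL stopper, 68 mm long, head diameter 38 mm, in a second drainer of the same kind: to be left alone. The point is half-way along its axis, z axis from tip to head. The two drainers may change places
- carafe: the wide-necked clear glass carafe, loose on the counter, 0.9 kg: body diameter 90 mm, neck outside diameter 58 mm, glass rim 180 mm high. Origin at the centre of its underside, z up
- sleeve_mouth (a point): centre of the mouth of the grey silicone sleeve in the wide carafe's neck, at the sleeve's top face (flange 62 mm across); z axis up. Below it is a conical socket that matches the large stopper: 42.7 mm across at the mouth, 32 mm at 34 mm depth. With the taper seated the stopper's half-way point is about level with the mouth, its head's top about 41 mm above
- sleeve (a joint): how far the sleeve has been pushed down into the wide neck, m: at 0 its top stands 11 mm above the glass rim, at 0.008 its flange sits on the rim (top 3 mm above the glass) and it goes no farther. It starts between 0 and 0.004, moves down only under about 8 N or more, and stays where it is left (no spring). About 15 N on the stopper is plenty; much over 30 N could crack the neck
- narrow_carafe: the narrow-necked clear glass carafe, loose: body diameter 84 mm, neck outside diameter 44 mm (grey flange 48 mm), 193 mm high: to be left alone. Origin at the centre of its underside. The two carafes may change places
There are look-alikes about, which are no part of the job. Leave any green or red look-alike of the part that bears stopper_center alone. What is shaped like the carafe but purple is not meant.

How it is judged:
By the outcome, as a careful person would: the job done as asked, in the order asked, and still so for the second after the job is handed in, with the robot touching nothing.
It also fails if it takes over 54 s, if anything falls off the work surface, if the arm or the gripper's body presses on something with over 40 N, if the wrist force passes 120 N, or if a joint passes its speed limit or range.

## Working session

There is one attempt and no reset: what is moved stays moved. The work goes in short steps, Python scripts to look and compute and a tool call to move; the robot and the scene stay as the last step left them, time stands still between calls to the robot, and variables do not carry over. Pictures are saved under pics/ and viewed, about 8 in all and at most 12, crops included, and the job is handed in when it is done.

Besides the shell and the picture viewer there is one more tool, called after ">>>" by a JSON object that holds its "fn" and its "kwargs". send_rows: Moves the arm, as the interface text tells. Its arguments: {"type":"object","properties":{"moves":{"type":"string"}},"required":["moves"]}

```bash
mkdir -p pics; cat > h.py <<'E'
from rig import *
import numpy as np, cv2
def w(c,r,col,z=None):
    """pixel -> world by depth"""
    if z is None:
        p=c["z_map"][max(0,int(r)-1):int(r)+2,max(0,int(col)-1):int(col)+2]; p=p[p>0]
        z=np.median(p) if len(p) else 0
    K=c["mtx"]; v=np.array([(col-K[0,2])/K[0,0]*z,-(r-K[1,2])/K[1,1]*z,-z])
    return np.array(c["rotation"])@v+np.array(c["origin"])
def cloud(c,region):
    r,q=np.nonzero(region&(c["z_map"]>0)); z=c["z_map"][r,q]; K=c["mtx"]
    v=np.stack([(q-K[0,2])/K[0,0]*z,-(r-K[1,2])/K[1,1]*z,-z])
    return (np.array(c["rotation"])@v).T+np.array(c["origin"])
def proj(c,p):
    v=np.array(c["rotation"]).T@(np.array(p)-c["origin"]); K=c["mtx"]
    return K[0,0]*v[0]/-v[2]+K[0,2], K[1,1]*-v[1]/-v[2]+K[1,2]
E
python3 - <<'E'
from h import *
np.set_printoptions(precision=4,suppress=True)
for n in("side","top"):
    c=capture(n); cv2.imwrite(f"pics/{n}0.png",c["image"]); print(n,c["origin"],c["rotation"],[k for k in c])
    for t in("stopper_center","small_stopper_center","carafe","sleeve_mouth","narrow_carafe","drainer_wide"):
        for d in mark_of(c,t): print(t,round(d["p"],2),np.round(d["pixel"]),w(c,*d["pixel"]))
        print("  bb",[(round(d["p"],2),np.round(d["bbox"]).tolist()) for d in search_frame(c,t)])
print(read_state())
E
```

```text
side [0.4275 0.6098 0.828 ] [[-0.9914  0.0988 -0.0863]
 [-0.131  -0.7118  0.69  ]
 [ 0.0067  0.6954  0.7186]] ['image', 'z_map', 'mtx', 'origin', 'rotation', 'shot']
stopper_center 0.98 [204. 260.] [ 0.6935 -0.2441  0.0456]
stopper_center 0.96 [186. 319.] [ 0.5485 -0.2833  0.0918]
stopper_center 0.83 [158. 330.] [ 0.5405 -0.4653  0.0489]
stopper_center 0.3 [204. 315.] [ 0.556  -0.2664  0.0457]
  bb [(0.94, [243.0, 191.0, 275.0, 216.0]), (0.8, [313.0, 172.0, 332.0, 195.0]), (0.59, [320.0, 150.0, 344.0, 174.0])]
small_stopper_center 0.85 [239. 272.] [ 0.6287 -0.0902  0.0837]
  bb []
carafe 0.98 [362. 309.] [0.501  0.1937 0.0711]
carafe 0.91 [367. 376.] [0.3801 0.1927 0.0799]
carafe 0.59 [434. 385.] [0.3615 0.3167 0.099 ]
  bb [(0.9, [361.0, 364.0, 425.0, 456.0]), (0.83, [358.0, 297.0, 407.0, 384.0]), (0.59, [284.0, 290.0, 330.0, 382.0])]
sleeve_mouth 0.88 [311. 385.] [0.3745 0.1318 0.1669]
sleeve_mouth 0.7 [301. 305.] [0.5163 0.1314 0.1705]
sleeve_mouth 0.56 [383. 401.] [0.3447 0.2581 0.1562]
  bb [(0.77, [379.0, 363.0, 420.0, 405.0]), (0.61, [288.0, 287.0, 322.0, 316.0]), (0.61, [369.
[... 1659 characters left out ...]
0, 232.0, 171.0, 274.0])]
drainer_wide 0.8 [222. 426.] [ 0.5484 -0.2907  0.0949]
  bb [(0.71, [402.0, 195.0, 463.0, 248.0]), (0.4, [208.0, 222.0, 242.0, 255.0])]
{'time_s': 1.3, 'joint_positions': array([ 56.064 ,  30.2243,  82.0883,   0.0013,  67.6886, -10.2265]), 'qvel': array([-0.0309,  0.0227, -0.0439,  0.1195, -0.0527,  0.0213]), 'tau': array([  0.0005, -44.002 , -17.6981,   0.0633,   0.0507,  -0.    ]), 'position': array([0.2513, 0.5722, 0.2225]), 'tcp_rot': array([[ 0.4021, -0.    , -0.9156],
       [ 0.9156, -0.    ,  0.4021],
       [-0.    , -1.    ,  0.    ]]), 'force': array([ 0.4708, -0.4672, -0.7161]), 'moment': array([ 0.0209, -0.0351,  0.0307]), 'opening': 1.0006013291117002}
```

View pics/side0.png

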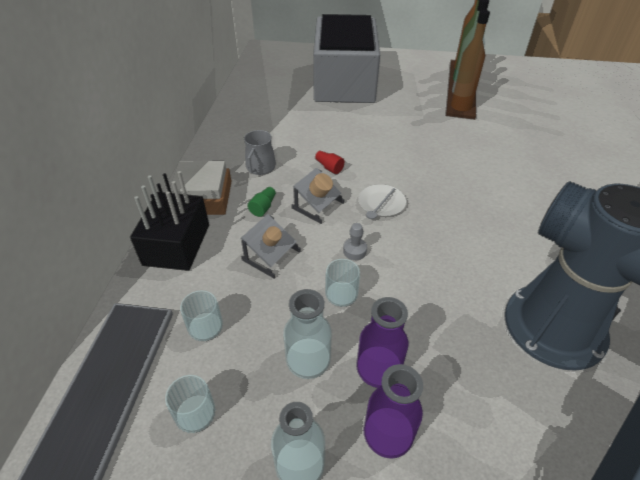

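View pics/top0.png

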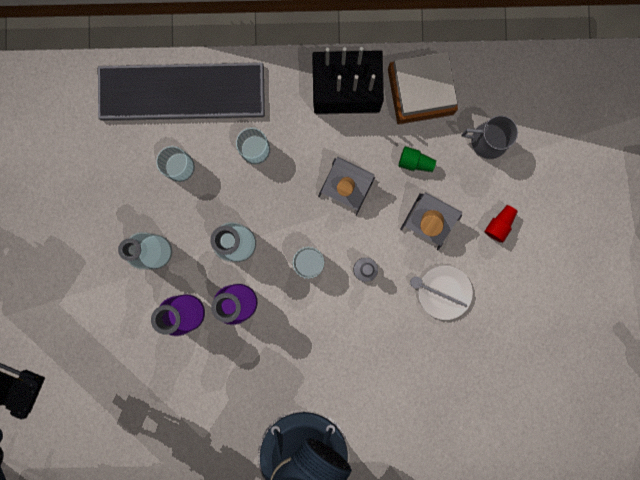

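The pictures show the candidates:
- **Stoppers:** two wooden ones. One is at side (321,185) / top (433,224) with the bigger head, the other at side (272,236) / top (345,187) with the smaller head. The green (262,201) and red (330,161) ones are decoys.
- **Carafes:** the clear ones are at side (307,335), with the wider neck, and at (298,450), which is narrow. Two are purple decoys.

I'll measure sizes to confirm.

```bash
cat > m.py <<'E'
from h import *
np.set_printoptions(precision=4,suppress=True)
def fitc(P):
    A=np.c_[2*P[:,:2],np.ones(len(P))]; s=np.linalg.lstsq(A,(P[:,:2]**2).sum(1),rcond=None)[0]
    return s[:2],np.sqrt(s[2]+s[0]**2+s[1]**2)
def box(c,x0,y0,x1,y1):
    m=np.zeros((480,640),bool); m[y0:y1,x0:x1]=1; return cloud(c,m)
def plane(P):
    best=None; rng=np.random.default_rng(0)
    for _ in range(400):
        a,b,d=P[rng.choice(len(P),3,False)]; n=np.cross(b-a,d-a)
        if np.linalg.norm(n)<1e-9: continue
        n/=np.linalg.norm(n); n*=np.sign(n[2]); 
        if not .75<n[2]<.95: continue
        i=abs((P-a)@n)<.003
        if best is None or i.sum()>best.sum(): best=i
    Q=P[best]; q=Q.mean(0); n=np.linalg.svd(Q-q)[2][2]; n*=np.sign(n[2]); return q,n,best
E
python3 - <<'E'
from m import *
S=capture("side");T=capture("top")
print(S["mtx"],T["mtx"])
for nm,c,st,sm in(("side",S,(290,165,348,222),(240,215,303,276)),("top",T,(400,188,465,252),(316,154,378,216))):
    for k,b in(("L",st),("s",sm)):
        P=box(c,*b); P=P[(P[:,2]>.02)]
        q,n,i=plane(P); h=(P-q)@n; R=P[h>.012]
        # coordinates in plane
        ax=n; e=np.cross([0,0,1],n);e/=np.linalg.norm(e); f=np.cross(n,e)
        print(nm,k,"n",n,"tilt",np.degrees(np.arccos(n[2])),"az",np.degrees(np.arctan2(n[1],n[0])),"plate",q,i.sum(),"hmax",np.percentile(h,99))
        top=P[h>.030]; print("  head",len(R),"top n",len(top),"mean",top.mean(0) if len(top) else 0,"ext e,f",np.ptp((R-q)@e),np.ptp((R-q)@f),(top-q)@e if 0 else "")
for nm,c,bw,bn in(("side",S,(286,285,326,322),(276,400,318,436)),("top",T,(207,222,245,260),(114,232,146,266))):
    for k,b in(("wide",bw),("narrow",bn)):
        P=box(c,*b); P=P[(P[:,2]>.1)]; zt=np.percentile(P[:,2],90); F=P[abs(P[:,2]-zt)<.006]
        print(nm,k,len(F),zt,fitc(F),F[:,:2].min(0),F[:,:2].max(0))
big=lambda c,x0,y0,x1,y1:cv2.resize(c["image"][y0:y1,x0:x1],(390,390),interpolation=cv2.INTER_CUBIC)
cv2.imwrite("pics/crop.png",np.hstack([big(S,235,160,350,275),big(T,110,205,250,345)]))
E
```

```text
[[458.5849   0.     321.8223]
 [  0.     458.5849 239.5761]
 [  0.       0.       1.    ]] [[595.3001   0.     323.3888]
 [  0.     595.3001 245.1247]
 [  0.       0.       1.    ]]
side L n [-0.4089  0.2367  0.8814] tilt 28.192507174443243 az 149.93905321966062 plate [ 0.5602 -0.3006  0.0564] 632 hmax 0.04313791778639844
  head 374 top n 289 mean [ 0.5415 -0.2987  0.0916] ext e,f 0.05216472514449062 0.05032178041495733 
side s n [-0.4238  0.2136  0.8802] tilt 28.335338466738076 az 153.24842183327 plate [ 0.6446 -0.1099  0.057 ] 1094 hmax 0.03641996812859486
  head 252 top n 184 mean [ 0.6288 -0.1061  0.0872] ext e,f 0.03920277643800896 0.03676627907572326 
top L n [-0.4032  0.2318  0.8853] tilt 27.717625142071263 az 150.10443944706108 plate [ 0.56   -0.3127  0.0603] 833 hmax 0.044012158907109356
  head 471 top n 412 mean [ 0.5404 -0.3024  0.0934] ext e,f 0.05206910891896575 0.05127953913997081 
top s n [-0.4252  0.2292  0.8756] tilt 28.88368719052664 az 151.67762069546967 plate [ 0.6442 -0.1159  0.0592] 1024 hmax 0.037831564434439566
  head 243 top n 185 mean [ 0.628  -0.1078  0.0886] ext e,f 0.03684521244470204 0.038338172574645404 
side wide 524 0.18942286009087894 (array([0.5113, 0.1501]), np.float64(0.026145448190286056)) [0.4815 0.1174] [0.5417 0.1809]
side narrow 626 0.1934733793224841 (array([0.495 , 0.3494]), np.float64(0.019460376612306627)) [0.4715 0.3255] [0.5187 0.3728]
top wide 365 0.19123561026929284 (array([0.5106, 0.1488]), np.float64(0.026155501008492368)) [0.4814 0.1186] [0.5406 0.1805]
top narrow 267 0.19466248862072766 (array([0.4947, 0.3484]), np.float64(0.01941199457020568)) [0.4706 0.3239] [0.5169 0.3725]
```

View pics/crop.png

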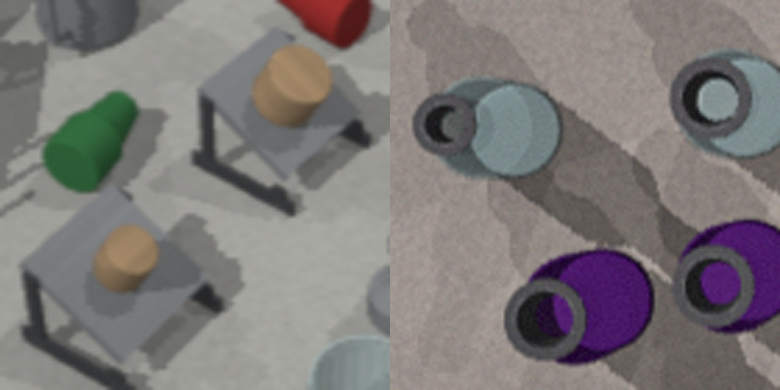

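The large stopper (head 52 mm across) is in the drainer at side (321,185). The wide clear carafe (flange about 61 mm) has its mouth at about (0.511, 0.1495, 0.190). Both fit the descriptions: the other stopper head is 38 mm and the other flange 47 mm. Next I'll fit the head axis.

```bash
cat >> m.py <<'E'
def to(target,tx=None):
    """shift mm in tool axes from the measured pose to target"""
    s=read_state(); R=np.array(s["tcp_rot"]); d=np.array(target)-s["position"]
    return "shift mm",R.T@d*1000,"xaz",np.degrees(np.arctan2(R[1,0],R[0,0])),"t",s["time_s"],"F",s["force"]
E
python3 - <<'E'
from m import *
n=np.array([np.cos(np.radians(150))*np.sin(np.radians(29)),.5*np.sin(np.radians(29)),np.cos(np.radians(29))])
e=np.cross([0,0,1],n);e/=np.linalg.norm(e);f=np.cross(n,e)
for nm,b in(("side",(290,165,348,222)),("top",(400,188,465,252))):
    c=capture(nm);P=box(c,*b);P=P[P[:,2]>.02];q,_,i=plane(P);h0=np.median(P[i]@n);h=P@n-h0
    H=P[h>.036];top=np.median(H@n); uv=np.c_[H@e,H@f].astype(np.float32)
    (u,v),r=cv2.minEnclosingCircle(uv); g=fitc(uv)
    m=(np.percentile(uv,1,0)+np.percentile(uv,99,0))/2
    for a in((u,v),m): t=a[0]*e+a[1]*f+top*n; G=t-.012*n; print(nm,r,"top",top-h0,t,"tcp",G-[0,0,.019])
print(to([.540,-.299,.26]))
E
```

```text
side 0.02685277722775936 top 0.04006416172944127 [ 0.5396 -0.3007  0.0924] tcp [ 0.5446 -0.3036  0.0629]
side 0.02685277722775936 top 0.04006416172944127 [ 0.5405 -0.2993  0.0925] tcp [ 0.5456 -0.3022  0.063 ]
top 0.026231329888105392 top 0.040153267065147824 [ 0.5387 -0.3017  0.0933] tcp [ 0.5438 -0.3046  0.0638]
top 0.026231329888105392 top 0.040153267065147824 [ 0.5395 -0.302   0.0937] tcp [ 0.5445 -0.3049  0.0643]
('shift mm', array([-681.5982,  -37.4341, -614.6792]), 'xaz', np.float64(66.29001608554968), 't', 1.5, 'F', array([0.9893, 0.3407, 0.2402]))
```

>>> {"fn": "send_rows", "kwargs": {"moves": "87 0 -19 0 3.15;87 0 -19 0 3.15;87 -22.6 0 -25.4 0;87 -22.6 0 -25.4 0;87 -22.6 0 -25.4 0;87 -22.6 0 -25.4 0;87 -22.6 0 -25.4 0;87 -22.6 0 -25.4 0;87 -22.6 0 -25.4 0;87 -22.6 0 -25.4 0;87 -22.6 0 -25.4 0;87 -22.6 0 -25.4 0;87 -22.6 0 -25.4 0;87 -22.6 0 -25.4 0;87 -22.6 0 -25.4 0;87 -22.6 0 -25.4 0;87 -22.6 0 -25.4 0;87 -22.6 0 -25.4 0;87 -22.6 0 -25.4 0;87 -22.6 0 -25.4 0"}}

```text
time_s: 3.17
position: [0.444, -0.0104, 0.2608]
tcp_rot: [[0.5, 0.001, -0.866], [0.866, -0.0, 0.5], [0.0, -1.0, -0.001]]
force: [0.2, 0.8, -0.1]
opening: 0.998
```

>>> {"fn": "send_rows", "kwargs": {"moves": "87 -22.6 0 -25.4 0;87 -22.6 0 -25.4 0;87 -22.6 0 -25.4 0;87 -22.6 0 -25.4 0;87 -22.6 0 -25.4 0;87 -22.6 0 -25.4 0;87 -22.6 0 -25.4 0;87 -22.6 0 -25.4 0;87 -22.6 0 -25.4 0;87 0 20 0 0;87 0 20 0 0;87 0 20 0 0;87 0 0 0 0;87 0 0 0 0"}}

```text
time_s: 4.33
position: [0.5393, -0.2987, 0.1996]
tcp_rot: [[0.5, -0.002, -0.866], [0.866, 0.002, 0.5], [0.0, -1.0, 0.003]]
force: [-0.3, 0.5, 1.1]
opening: 0.998
```

```bash
python3 - <<'E'
from m import *
print(to([.5447,-.3037,.0638]),read_state()["joint_positions"])
E
```

```text
('shift mm', array([ -1.6732, 135.7968,  -7.5172]), 'xaz', np.float64(59.98671484518124), 't', 4.3333, 'F', array([-0.2537,  0.5147,  1.1139])) [-39.3528  31.1067  84.5732  -0.0023  64.485  -99.3385]
```

>>> {"fn": "send_rows", "kwargs": {"moves": "87 -1.7 20 -7.5 0;87 0 20 0 0;87 0 20 0 0;87 0 20 0 0;87 0 20 0 0;87 0 16 0 0;87 0 12 0 0;87 0 8 0 0;87 0 0 0 0;87 0 0 0 0;60 0 0 0 0;60 0 0 0 0;60 0 0 0 0;60 0 0 0 0"}}

```text
time_s: 5.5
position: [0.5459, -0.3046, 0.0653]
tcp_rot: [[0.5, 0.001, -0.866], [0.866, -0.001, 0.5], [-0.0, -1.0, -0.001]]
force: [-0.1, 0.2, -0.0]
opening: 0.785
```

```bash
python3 - <<'E'
from m import *
print(to([.5447,-.3037,.0638]),read_state()["opening"])
c=capture("side"); a=c["image"][130:250,250:390]
cv2.imwrite("pics/g1.png",cv2.resize(a,None,fx=5,fy=5,interpolation=cv2.INTER_CUBIC))
E
```

```text
('shift mm', array([0.1751, 1.4837, 1.54  ]), 'xaz', np.float64(59.99470874479769), 't', 5.5, 'F', array([-0.086 ,  0.1842, -0.005 ])) 0.7852882357271559
```

View pics/g1.png

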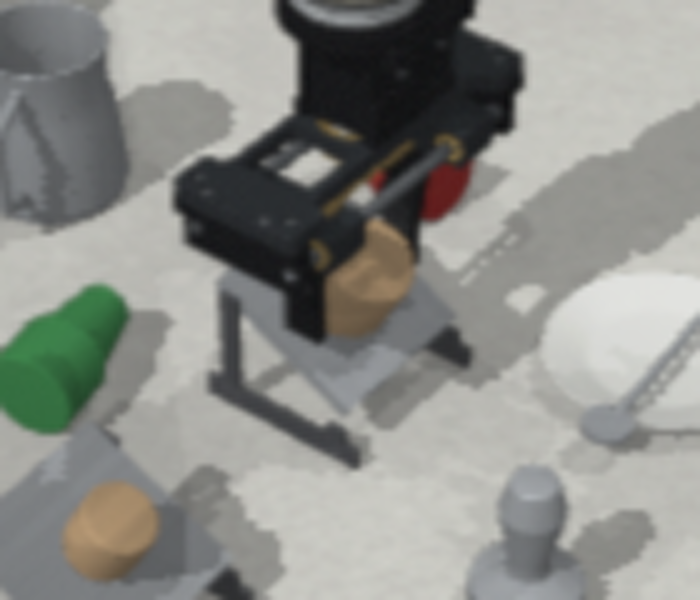

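The fingers straddle the large head with even gaps, at about (365,280) in the crop. I'll close them and draw out part-way along the axis.

>>> {"fn": "send_rows", "kwargs": {"moves": "45 0 0 0 0;45 0 0 0 0;45 0 0 0 0;45 0 0 0 0;45 0 0 0 0;45 0 0 0 0;45 0 0 0 0;45 0 0 0 0;45 0 -3.5 1.94 0;45 0 -3.5 1.94 0;45 0 -3.5 1.94 0;45 0 -3.5 1.94 0;45 0 -3.5 1.94 0;45 0 -3.5 1.94 0;45 0 -3.5 1.94 0;45 0 -3.5 1.94 0;45 0 0 0 0;45 0 0 0 0"}}

```text
time_s: 7.05
position: [0.5322, -0.2967, 0.0929]
tcp_rot: [[0.5, 0.0, -0.866], [0.866, -0.0, 0.5], [-0.0, -1.0, -0.001]]
force: [0.0, 0.1, -0.7]
opening: 0.588
```

```bash
python3 - <<'E'
from m import *
print(to([.5447,-.3037,.0638]),read_state()["opening"]*87)
c=capture("side"); a=c["image"][130:250,250:390]
cv2.imwrite("pics/g2.png",cv2.resize(a,None,fx=5,fy=5,interpolation=cv2.INTER_CUBIC))
E
```

```text
('shift mm', array([  0.154 ,  29.1227, -14.3043]), 'xaz', np.float64(59.989142938443614), 't', 7.05, 'F', array([ 0.0354,  0.1402, -0.6923])) 51.13052581340743
```

View pics/g2.png

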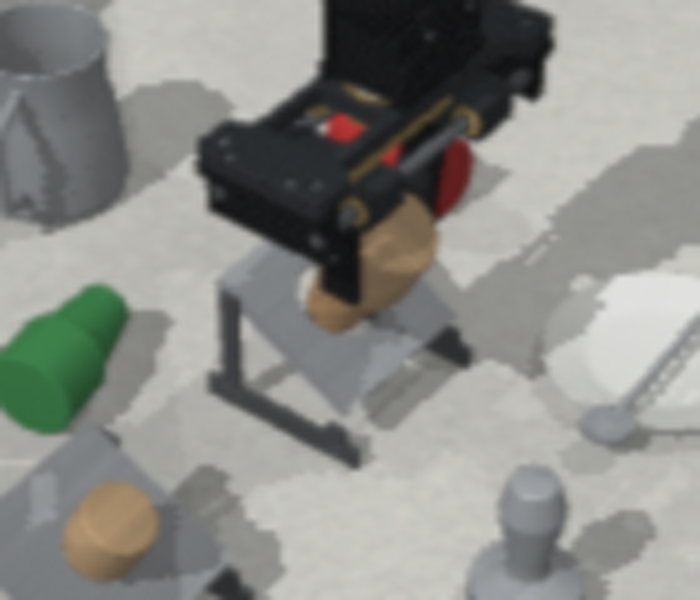

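Held and drawn out about 30 mm. The tool can only stay vertical, so I'll use the fixed hole edge to lever the stopper upright in the grip by moving the head up the slope.

>>> {"fn": "send_rows", "kwargs": {"moves": "45 0 -0.3 -3 0;45 0 -0.3 -3 0;45 0 -0.3 -3 0;45 0 -0.3 -3 0;45 0 0 0 0"}}

```text
time_s: 7.52
position: [0.5404, -0.3011, 0.0927]
tcp_rot: [[0.5, -0.006, -0.866], [0.866, 0.004, 0.5], [0.001, -1.0, 0.007]]
force: [-4.3, 2.1, -0.9]
opening: 0.593
```

>>> {"fn": "send_rows", "kwargs": {"moves": "45 0 -0.6 -2 0;45 0 -0.6 -2 0;45 0 -0.6 -2 0;45 0 -0.6 -2 0;45 0 0 0 0"}}

```text
time_s: 7.93
position: [0.5447, -0.3031, 0.0945]
tcp_rot: [[0.5, -0.012, -0.866], [0.866, 0.008, 0.5], [0.001, -1.0, 0.014]]
force: [-9.0, 4.1, 0.9]
opening: 0.591
```

>>> {"fn": "send_rows", "kwargs": {"moves": "45 0 -0.6 -2 0;45 0 -0.6 -2 0;45 0 -0.6 -2 0;45 0 -0.6 -2 0;45 0 0 0 0"}}

```text
time_s: 8.35
position: [0.5524, -0.3074, 0.0975]
tcp_rot: [[0.5, -0.01, -0.866], [0.866, 0.007, 0.5], [0.001, -1.0, 0.012]]
force: [-7.0, 4.3, 2.8]
opening: 0.594
```

```bash
python3 - <<'E'
from m import *
c=capture("side"); a=c["image"][130:250,250:390]
cv2.imwrite("pics/g3.png",cv2.resize(a,None,fx=5,fy=5,interpolation=cv2.INTER_CUBIC))
print(read_state()["force"])
E
```

```text
[-7.1846  4.166   3.694 ]
```

View pics/g3.png

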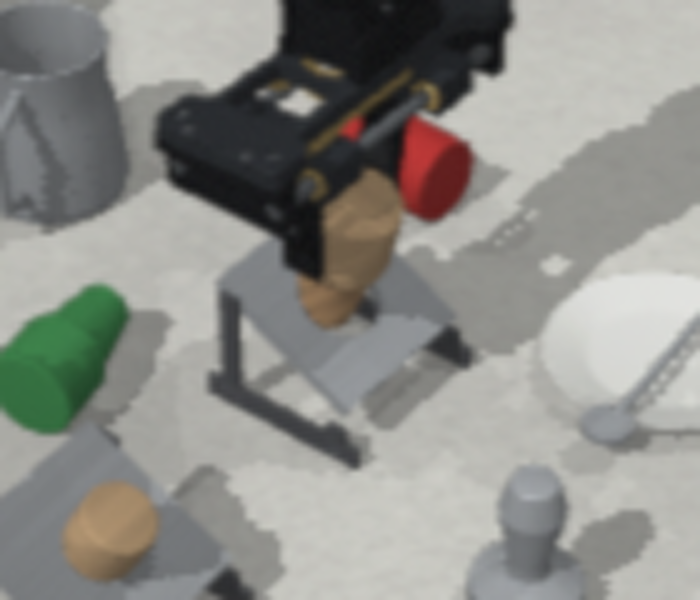

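The stopper is pivoting upright in the grip at about 8 N. I'll continue.

>>> {"fn": "send_rows", "kwargs": {"moves": "45 0 -0.3 -2 0;45 0 -0.3 -2 0;45 0 -0.3 -2 0;45 0 -0.3 -2 0;45 0 -0.3 -2 0;45 0 0 0 0"}}

```text
time_s: 8.9
position: [0.5615, -0.3127, 0.0996]
tcp_rot: [[0.5, -0.009, -0.866], [0.866, 0.007, 0.5], [0.001, -1.0, 0.011]]
force: [-7.7, 4.8, 5.6]
opening: 0.586
```

```bash
cat >> m.py <<'E'
def tilt(c,G,r=.075):
    """stopper axis direction from visible wood-coloured points near G"""
    hsv=cv2.cvtColor(c["image"],cv2.COLOR_BGR2HSV)
    m=(hsv[...,0]>6)&(hsv[...,0]<22)&(hsv[...,1]>70)
    u,v=proj(c,G); yy,xx=np.mgrid[:480,:640]; m&=(abs(xx-u)<45)&(abs(yy-v)<45)
    P=cloud(c,m); return P[np.linalg.norm(P-G,axis=1)<r]
def fitaxis(P,G,z):
    """fit tilt in plane of tool z: model = surface of revolution pivoting at G+a"""
    from scipy.optimize import least_squares
    z=np.array([z[0],z[1],0]);z/=np.linalg.norm(z);x=np.cross([0,0,1],z)
    def res(p):
        th,ax,az,ay=p; n=np.sin(th)*z+np.cos(th)*np.array([0,0,1.]); t=G+az*z+ay*x+ax*n  # shoulder centre
        d=P-t; h=d@n; rho=np.linalg.norm(d-np.outer(h,n),axis=1)
        side=np.where(h>0,rho-.026,rho-(.0215+h*.0065/.042))
        top=h-.040
        return np.where(abs(top)<abs(side),top,side)
    return min((least_squares(res,[t0,-.028,0,0],loss="soft_l1",f_scale=.002) for t0 in(0.,.25,.5)),key=lambda s:s.cost)
E
python3 - <<'E'
from m import *
s=read_state();R=s["tcp_rot"];G=s["position"]-.019*R[:,1]
for n in("side","top"):
    P=tilt(capture(n),G); f=fitaxis(P,G,R[:,2]); print(n,len(P),np.degrees(f.x[0]),f.x[1:]*1000,f.cost/len(P))
print(s["force"])
E
```

```text
side 428 3.317601117317563 [-27.5291   4.5333  -0.3953] 1.108309367166097e-06
top 0 0.0 [-28.   0.   0.] nan
[-7.7095  4.7914  5.6095]<stdin>:4: RuntimeWarning: invalid value encountered in scalar divide
```

>>> {"fn": "send_rows", "kwargs": {"moves": "45 0 -0.2 -2 0;45 0 -0.2 -2 0;45 0 0 0 0;45 0 -8 0.5 0;45 0 -12 0.5 0;45 0 -20 0 0;45 0 -25 0 0;45 0 -25 0 0;45 0 -25 0 0;45 0 -25 0 0;45 0 -25 0 0;45 0 0 0 0;45 0 0 0 0;45 0 0 0 0"}}

```text
time_s: 10.17
position: [0.568, -0.3173, 0.2656]
tcp_rot: [[0.5, 0.001, -0.866], [0.866, -0.001, 0.5], [-0.0, -1.0, -0.002]]
force: [-0.4, 0.9, -1.0]
opening: 0.591
```

```bash
python3 - <<'E'
from m import *
s=read_state();R=s["tcp_rot"];G=s["position"]-.019*R[:,1]
c=capture("side")
P=tilt(c,G); f=fitaxis(P,G,R[:,2]); print(len(P),np.degrees(f.x[0]),f.x[1:]*1000,f.cost/len(P))
u,v=map(int,proj(c,G)); a=c["image"][max(0,v-60):v+60,u-70:u+70]
cv2.imwrite("pics/g4.png",cv2.resize(a,None,fx=4,fy=4,interpolation=cv2.INTER_CUBIC))
print(to([.511,.1495,.30]),s["joint_positions"],s["position"])
E
```

```text
588 0.9582618886932265 [-27.4518   5.1227  -0.6587] 8.843559969744602e-07
('shift mm', array([375.6532, -35.0954, 282.2363]), 'xaz', np.float64(59.98751315611472), 't', 10.2167, 'F', array([-0.1455,  0.051 , -1.5111])) [-39.0194  29.8508  75.3988   0.0115  74.6604 -99.0082] [ 0.568  -0.3173  0.2656]
```

View pics/g4.png

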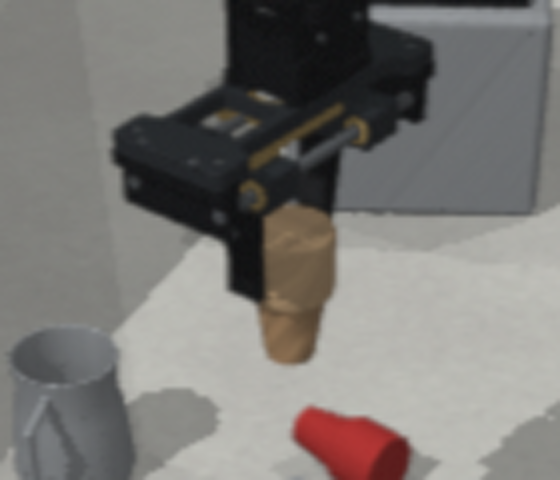

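The stopper is held upright (about 1°) and clear of the drainer. I'll carry it to above the wide carafe.

>>> {"fn": "send_rows", "kwargs": {"moves": "45 0 -17.5 0 0;45 0 -17.5 0 0;45 12.2 0 9 0;45 23.2 0 17.1 0;45 23.2 0 17.1 0;45 23.2 0 17.1 0;45 23.2 0 17.1 0;45 23.2 0 17.1 0;45 23.2 0 17.1 0;45 23.2 0 17.1 0;45 23.2 0 17.1 0;45 23.2 0 17.1 0;45 23.2 0 17.1 0;45 23.2 0 17.1 0;45 23.2 0 17.1 0;45 23.2 0 17.1 0;45 23.2 0 17.1 0;45 23.2 0 17.1 0;45 15.4 0 11.5 0;45 0 0 0 0"}}

```text
time_s: 11.88
position: [0.5129, 0.1508, 0.2986]
tcp_rot: [[0.496, -0.004, -0.868], [0.868, 0.002, 0.496], [-0.0, -1.0, 0.004]]
force: [-0.3, 0.1, -1.0]
opening: 0.594
```

>>> {"fn": "send_rows", "kwargs": {"moves": "45 0 15 0 0;45 0 15 0 0;45 0 10 0 0;45 0 0 0 0;45 0 0 0 0;45 0 0 0 0"}}

```text
time_s: 12.38
position: [0.5159, 0.1464, 0.2606]
tcp_rot: [[0.501, 0.0, -0.866], [0.866, -0.0, 0.501], [0.0, -1.0, -0.0]]
force: [0.2, -0.2, -0.0]
opening: 0.59
```

```bash
python3 - <<'E'
from m import *
s=read_state();R=s["tcp_rot"];G=s["position"]-.019*R[:,1]
print(s["position"],s["force"])
z=np.array([R[0,2],R[1,2],0])
for n in ("side","top"):
    c=capture(n); P=tilt(c,G)
    if len(P)>30:
        f=fitaxis(P,G,R[:,2]); th,ax,az,ay=f.x; x=np.cross([0,0,1],z); ax_n=np.sin(th)*z+np.cos(th)*np.array([0,0,1]); t=G+az*z+ay*x+ax*ax_n
        tip=t-.042*ax_n; print(n,len(P),np.degrees(th),f.x[1:]*1000,"shoulder",t,"tip",tip,"to mouth tool mm",R.T@(np.array([.511,.1495,.1905])-tip)*1000)
    P=cloud(c,np.ones((480,640),bool)); P=P[(np.hypot(P[:,0]-.511,P[:,1]-.1495)<.036)&(abs(P[:,2]-.190)<.008)]
    if len(P)>20: print("flange",len(P),np.percentile(P[:,2],[50,90]),fitc(P),P.min(0),P.max(0))
c=capture("side");cv2.imwrite("pics/g5.png",cv2.resize(c["image"][220:400,220:420],None,fx=3,fy=3,interpolation=cv2.INTER_CUBIC))
E
```

```text
[0.5159 0.1464 0.2606] [ 0.1676 -0.1869 -0.0282]
side 864 1.0311262467323197 [-27.5633   5.9115  -0.0627] shoulder [0.5113 0.1492 0.2521] tip [0.5119 0.1488 0.2101] to mouth tool mm [ 0.1638 19.5579  1.1534]
flange 405 [0.1884 0.1899] (array([0.5113, 0.1504]), np.float64(0.026076526001073415)) [0.4813 0.1214 0.182 ] [0.5417 0.1812 0.1912]
```

View pics/g5.png

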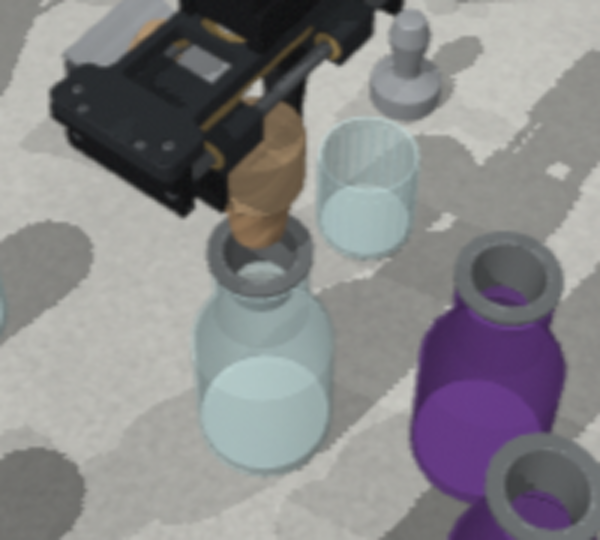

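The tip hangs right over the wide sleeve's mouth, at about (262,255) in the crop. I'll lower it.

>>> {"fn": "send_rows", "kwargs": {"moves": "45 0.5 8 1 0;45 0 8 0 0;45 0 8 0 0;45 0 8 0 0;45 0 8 0 0;45 0 6 0 0;45 0 4 0 0;45 0 0 0 0;45 0 0 0 0"}}

```text
time_s: 13.28
position: [0.515, 0.1475, 0.2102]
tcp_rot: [[0.5, -0.001, -0.866], [0.866, -0.0, 0.5], [-0.0, -1.0, 0.0]]
force: [0.2, 0.4, -0.5]
opening: 0.59
```

>>> {"fn": "send_rows", "kwargs": {"moves": "45 0 2 0 0;45 0 2 0 0;45 0 2 0 0;45 0 1 0 0;45 0 0 0 0;45 0 0 0 0"}}

```text
time_s: 13.78
position: [0.5154, 0.1474, 0.2036]
tcp_rot: [[0.5, 0.001, -0.866], [0.866, -0.0, 0.5], [0.0, -1.0, -0.001]]
force: [0.5, -2.5, 0.9]
opening: 0.591
```

>>> {"fn": "send_rows", "kwargs": {"moves": "45 -0.4 0 -0.4 0;45 0 0 0 0;45 0 0 0 0"}}

```text
time_s: 14.03
position: [0.5155, 0.147, 0.2036]
tcp_rot: [[0.5, 0.001, -0.866], [0.866, 0.0, 0.5], [0.0, -1.0, -0.001]]
force: [0.8, -1.4, 0.4]
opening: 0.59
```

>>> {"fn": "send_rows", "kwargs": {"moves": "45 0 1 0 0;45 0 1 0 0;45 0 0 0 0;45 0 0 0 0"}}

```text
time_s: 14.37
position: [0.5151, 0.147, 0.2014]
tcp_rot: [[0.5, -0.0, -0.866], [0.866, -0.0, 0.5], [-0.0, -1.0, 0.0]]
force: [0.9, -2.4, 0.5]
opening: 0.588
```

>>> {"fn": "send_rows", "kwargs": {"moves": "45 -1 0 -0.3 0;45 0 0 0 0;45 0 0 0 0"}}

```text
time_s: 14.62
position: [0.5152, 0.1463, 0.2014]
tcp_rot: [[0.5, 0.001, -0.866], [0.866, 0.001, 0.5], [0.001, -1.0, -0.0]]
force: [1.9, 0.1, -0.4]
opening: 0.589
```

>>> {"fn": "send_rows", "kwargs": {"moves": "45 0 1 0 0;45 0 1 0 0;45 0 0 0 0;45 0 0 0 0"}}

```text
time_s: 14.95
position: [0.5152, 0.1461, 0.1996]
tcp_rot: [[0.5, 0.001, -0.866], [0.866, 0.0, 0.5], [0.001, -1.0, -0.0]]
force: [2.3, -1.3, 0.9]
opening: 0.591
```

>>> {"fn": "send_rows", "kwargs": {"moves": "45 0 0 -1.1 0;45 0 0 0 0;45 0 1 0 0;45 0 1 0 0;45 0 0 0 0;45 0 0 0 0"}}

```text
time_s: 15.45
position: [0.516, 0.1457, 0.198]
tcp_rot: [[0.5, 0.001, -0.866], [0.866, 0.0, 0.5], [0.001, -1.0, -0.0]]
force: [1.6, -0.1, 4.6]
opening: 0.592
```

>>> {"fn": "send_rows", "kwargs": {"moves": "45 0 1 0 0;45 0 1 0 0;45 0 1 0 0;45 0 0 0 0;45 0 0 0 0"}}

```text
time_s: 15.87
position: [0.516, 0.1457, 0.1951]
tcp_rot: [[0.5, 0.001, -0.866], [0.866, 0.0, 0.5], [0.001, -1.0, -0.0]]
force: [0.9, -0.6, 4.5]
opening: 0.589
```

>>> {"fn": "send_rows", "kwargs": {"moves": "45 0 1 0 0;45 0 1 0 0;45 0 1 0 0;45 0 0 0 0;45 0 0 0 0"}}

```text
time_s: 16.28
position: [0.5161, 0.1457, 0.1922]
tcp_rot: [[0.5, 0.001, -0.866], [0.866, 0.0, 0.5], [0.001, -1.0, -0.0]]
force: [1.3, 0.4, 7.0]
opening: 0.591
```

```bash
cat > chk.py <<'E'
from m import *
import sys
s=read_state();R=s["tcp_rot"];print(s["position"],s["force"],s["time_s"])
c=capture("side"); z=np.array([R[0,2],R[1,2],0]); x=np.cross([0,0,1],z)
G=np.array([.511,.1495,.214])
P=tilt(c,G); P=P[P[:,2]>.185]
f=fitaxis(P,G,z); th,ax,az,ay=f.x; n=np.sin(th)*z+np.cos(th)*np.array([0,0,1]); t=G+az*z+ay*x+ax*n
print(len(P),"tilt",np.degrees(th),"shoulder",t,"cost",f.cost/len(P),"zmax",np.percentile(P[:,2],98))
hsv=cv2.cvtColor(c["image"],cv2.COLOR_BGR2HSV); Q=cloud(c,hsv[...,1]<60)
Q=Q[(np.hypot(Q[:,0]-.511,Q[:,1]-.1495)<.036)&(abs(Q[:,2]-.186)<.012)]
print("flange",len(Q),np.percentile(Q[:,2],[10,50,90]),fitc(Q[abs(Q[:,2]-np.percentile(Q[:,2],80))<.004]))
cv2.imwrite("pics/"+sys.argv[1],cv2.resize(c["image"][240:400,230:390],None,fx=3.7,fy=3.7,interpolation=cv2.INTER_CUBIC))
E
python3 chk.py g6.png
```

```text
[0.5161 0.1457 0.1922] [1.2724 0.3544 7.0108] 16.2833
568 tilt 1.373116850925461 shoulder [0.5112 0.1481 0.1837] cost 9.235471044727195e-07 zmax 0.2751581965162438
flange 205 [0.1777 0.1821 0.1896] (array([0.511, 0.15 ]), np.float64(0.027386212145147335))
```

View pics/g6.png

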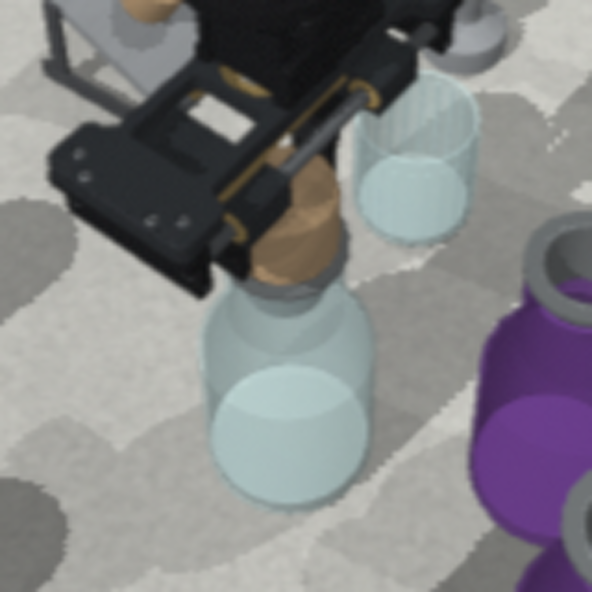

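The stopper is in and upright, and its shoulder at z 0.184 means the sleeve is almost home. I'll press to a firm 15–20 N.

>>> {"fn": "send_rows", "kwargs": {"moves": "45 0 1 0 0;45 0 1 0 0;45 0 0 0 0;45 0 0 0 0"}}

```text
time_s: 16.67
position: [0.5163, 0.1456, 0.1918]
tcp_rot: [[0.5, 0.002, -0.866], [0.866, 0.0, 0.5], [0.001, -1.0, -0.001]]
force: [-1.7, -0.6, 15.8]
opening: 0.589
```

>>> {"fn": "send_rows", "kwargs": {"moves": "45 0 1 0 0;45 0 1 0 0;45 0 0 0 0;45 0 0 0 0"}}

```text
time_s: 17.0
position: [0.5164, 0.1456, 0.1914]
tcp_rot: [[0.5, 0.003, -0.866], [0.866, 0.0, 0.5], [0.001, -1.0, -0.002]]
force: [-4.2, -1.6, 25.9]
opening: 0.585
```

It has hit a hard stop: 26 N with no further travel. I'll ease off, release and retreat straight up.

>>> {"fn": "send_rows", "kwargs": {"moves": "45 0 -1.5 0 0;45 0 -1.5 0 0;45 0 -1.2 0 0;45 0 0 0 0;45 0 0 0 0"}}

```text
time_s: 17.42
position: [0.5162, 0.1456, 0.1917]
tcp_rot: [[0.5, 0.0, -0.866], [0.866, 0.0, 0.5], [0.0, -1.0, -0.0]]
force: [1.7, 0.4, 3.7]
opening: 0.586
```

>>> {"fn": "send_rows", "kwargs": {"moves": "55 0 0 0 0;60 0 0 0 0;66 0 0 0 0;72 0 0 0 0;72 0 0 0 0;72 0 0 0 0;72 0 -8 0 0;72 0 -15 0 0;72 0 -20 0 0;72 0 -25 0 0;72 0 -25 0 0;72 0 -25 0 0;72 0 0 -30 0;72 0 0 -30 0;72 0 0 -30 0;72 0 0 -30 0;72 0 0 0 0;72 0 0 0 0"}}

```text
time_s: 18.92
position: [0.6205, 0.0845, 0.3095]
tcp_rot: [[0.502, -0.0, -0.865], [0.865, 0.0, 0.502], [-0.0, -1.0, 0.001]]
force: [-0.1, 0.4, -0.6]
opening: 0.826
```

```bash
python3 chk.py g7.png; python3 - <<'E'
from m import *
c=capture("side")
for d in mark_of(c,"carafe")+mark_of(c,"narrow_carafe")+mark_of(c,"small_stopper_center"): print(round(d["p"],2),np.round(d["pixel"]))
E
```

```text
[0.6205 0.0845 0.3095] [-0.0711  0.4392 -0.623 ] 18.9167
928 tilt -0.30542678326222156 shoulder [0.5114 0.1486 0.1833] cost 3.5859855658053584e-07 zmax 0.22524301613267977
flange 242 [0.1789 0.1823 0.1839] (array([0.5114, 0.1494]), np.float64(0.027906374678845238))
0.94 [363. 307.]
0.94 [365. 378.]
0.59 [435. 388.]
0.96 [461. 304.]
0.62 [239. 268.]
```

View pics/g7.png

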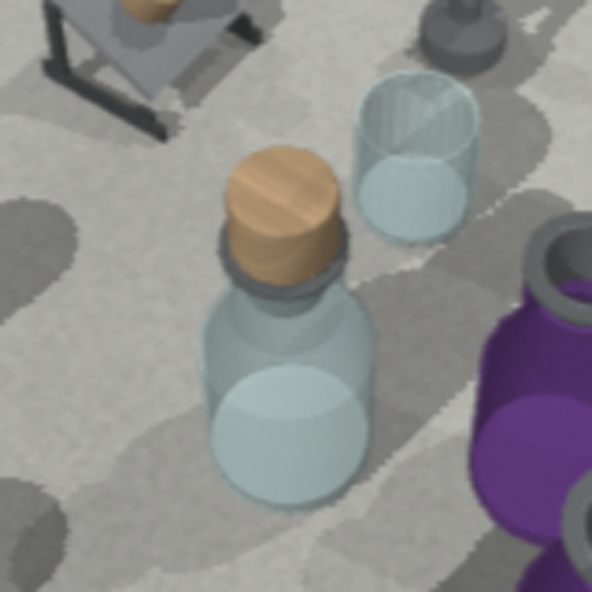

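```bash
python3 -c "from rig import *; print(hand_in())"
```

```text
the job is handed in; nothing more can be done
None
```

The large stopper is now standing upright in the wide-necked carafe with its taper in the sleeve, pressed fully home, and the job is handed in.

- **Getting it upright:** I drew it out along its axis. The tool can only point straight down, so I then levered the stopper upright in the grip against the edge of the drainer's hole, at about 10 N.
- **Pressing:** The sleeve moved down, then hit a hard stop. Force rose from 16 N to 26 N over the last 0.4 mm. That is above the 15 N described as plenty, but under 30 N. I then eased off, released and backed clear.

**Last checks, after release:**
- The stopper leaned about 0.3°.
- Its shoulder was at z 0.183 m and the sleeve flange at about 0.182–0.184 m. Fully home, the flange would be at 0.183 m.
- The carafe mouth was within about 1 mm of its starting place.
- The networks found the small stopper and the narrow carafe within a few pixels of where they started.
- About 19 s of the 54 s had been used.

During lowering there were side forces of up to about 2.5 N, which I trimmed out. The top camera gave no reading of the stopper while it was held, so the tilt and seating figures come from the side camera only.

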